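# Ready a shelf bracket over its fitting cradle

## Robot

A 6-joint arm with a two-finger parallel gripper is mounted at the origin on the work surface. World frame = base frame: x ahead of the robot, y to its left, z up, the work surface at z = 0. Lengths are in mm, angles in rad, forces in N, time in s.
With the tool pointing down it reaches from about 300 to 775 mm from the base axis. Payload 14.6 kg.
Tool frame: the origin (TCP) lies between the finger pads; the fingertips stand manip.tip_reach ahead of it and the grasp point (between the pads) lies 5 mm behind it (manip.tip_reach is the distance from the TCP to the fingertips, in mm); z points along the fingers, y is the line along which they close (so a half turn about z gives the same grasp; the last joint's range is limited). The gripper opens to 94 mm and grips with 3 to 60 N. Pads are 16 mm wide; open, the fingers measure 119 mm over their backs; the gripper's body (75 mm by 177 mm) begins 78 mm behind the grasp point.
Start: joints at [-1.306, 0.3, 1.521, -0, 1.321, -0.067], TCP at [179.153, -519.994, 219.446] pointing down, gripper open.
Joint ranges: [-3.03, 3.03], [-0.79, 2.21], [0.23, 2.52], [-1.04, 4.18], [0, 3.07], [-2.55, 2.55]. Speed limits (rad/s): [2.22, 2.22, 2.57, 3.14, 3.14, 3.14].

## Interface

Orientations are given as [roll, pitch, yaw] about the fixed x, y, z axes, in that order (R = Rz(yaw) Ry(pitch) Rx(roll)).
In Python, from cell import manip gives the robot as it stands. The module is installed in compiled form; this text tells all that it offers.
- The arm moves only by the shell command python3 -m creep 'ROWS' [FORCE]. ROWS is JSON, a list of rows, each a list of 3 entries, a list of its own where there are three numbers: the opening, from -1 (shut) to 1 (fully open), then the shift along the tool's x, y, z in cm, then the turn about the tool's z in units of 5 degrees (1.0 is 5 degrees). In form: [[grip, [tx, ty, tz], roll], ...]. A call has 1 to 12 rows; each row is the pose to reach, as a shift and turn from the pose commanded when the call began, along the tool's axes at that moment; what a row does not reach only later rows make up. A row lasts 1/10 s, in which the tool goes at most 50 mm and 8.59 degrees, less where a joint would pass 70% of its speed; a pose out of reach is approached as far as the arm can. A call with a gripper value outside its range is refused whole. The fingers move at their own pace and stop on an object; FORCE is the grip in N (left out, the last holds). Time passes only in rows, so rows that repeat a pose let the fingers close. It gives the time, the measured TCP pose, the force, the opening and the grip force at its end, in the units of the state.
- manip.read_state(): the state, without advancing time (a new reading comes with each control period).
- manip.camera(name): name is "scene" or "top"; returns the picture (384x512x3 uint8, red, green, blue); there is no depth.
- manip.camera_params(name): a dict with "fovy" (degrees; the focal length in pixels is half the picture's height over the tangent of half this angle, whatever the lens; pixels are square), "cx", "cy" (the principal point, pixels), "origin" and "attitude" of the camera in the world. Camera axes: x right, y down, z forward; pixel columns grow to the right and rows downward; lengths in mm; the calibration is good to about 2 mm. A picture is of the moment at which its call begins. camera_params takes no time and is no camera call.
- manip.sign_off(): hands the job in; it is judged then, once.
The state is a dict: "clock": time; "joints": joint angles; "qd": joint speeds; "effort": joint torques, N m; "eef_pos": TCP position; "eef_rot": TCP orientation; "wrist_force": force on the tool from outside, world axes, zero at the start; "moment": the same for the moment, N m; "finger_gap": finger opening in mm; "finger_force": force on a finger pad.
Only numpy, scipy, OpenCV 4.12 (cv2) and the standard library are available. Lean on these libraries where they do the work, as an engineer would, in place of code of your own. Each camera call takes 0.05 s, during which the arm holds its last target. There are 200 camera calls.

## Task

First take the stop plate out of its parking stand and slide it edgewise fully home into the slot of the bracket cradle, and let go of it. Then lift the shelf bracket by its balance point and finish still holding it, level and lined up over the cradle with its heavy heel above the wide pad beside the stop plate, about 8 cm above the pads and touching nothing but the gripper, so that a colleague can fit felts underneath. Leave the other things on the table where they are.

Things in the scene. Friction and masses are not known exactly. Their poses are not given: they have to be found in the camera images.
- bracket: Loose grey cast shelf bracket lying flat, 220 mm, 0.45 kg. Origin: table level, right below its balance point; x along it to the heavy heel. Heel block x +31..+71 mm, 50 wide, 46 high. Arm x -149..+31 mm, 16 wide (y), z 14..38 mm. Toe x -149..-129 mm reaches down to z 0. Balance point: in the arm at x 0, z 26 mm, 31 mm from the heel block's inner face; grip there across y
- bracket_heel (a point): centre of the outer end face of the bracket's heel, x = +71 mm, z = 23 mm in the bracket's frame (axes as the bracket)
- stop_plate: Loose flat aluminium stop plate standing on edge in the parking stand: 5 mm thick (x), 90 mm wide (y), 80 mm high over all, 0.15 kg, with a black grip bar centred along its top, 12 mm thick (x), 40 mm long (y), z 50..80 mm. Origin: centre of its bottom edge; z up. Either face may point either way
- stand: Fixed plywood parking stand, foot 70 x 130 mm, 30 mm high, with one slot 9 mm (x) by 97 mm (y) whose floor is 8 mm above the table. Origin: underside, centre; x across the slot. It and the bracket lie to either side of the cradle, sides vary
- cradle: Fixed bracket cradle, plywood base 280 mm long. Origin: on the table, below where the bracket's origin belongs; x along it to the steel slot block, away from the robot. Wide heel pad x +28..+74 mm (70 wide), narrow toe pad x -154..-124 mm (40 wide); pad tops 35 mm above the table, side rims up to 45 mm. Slot block x +78..+106 mm, 116 wide, top at 36 mm
- cradle_slot (a point): centre of the floor of the slot in the cradle's steel block (cradle x = +92 mm), 8 mm above the table; axes as the cradle. The slot is 8 mm wide (x), 96 mm long (y), 28 mm deep, open at the top
- cradle_over (a point): point 35 mm above the cradle's origin, level with the pad tops; axes as the cradle. The bracket's origin is to be held about 80 mm above it, its x axis along the cradle's x
- pencil_cup: bystander: empty dark steel cup, 72 mm across, 95 mm high; origin under its centre
- tape_roll: bystander: pale paper tape roll lying flat, 90 mm across, 24 mm high; origin under its centre
- stapler: bystander: grey stapler, 135 x 36 x 55 mm high; origin under its middle
- screwdriver: bystander: screwdriver lying flat, about 200 mm long
- card_stack: bystander: block of blank index cards, 75 x 125 x 30 mm; origin under its centre
- eraser: bystander: dark rubber eraser, 45 x 24 x 14 mm; origin under its centre
- paperweight: bystander: small round steel paperweight with a knob, 52 mm across, 42 mm high; origin under its centre
Things that resemble listed ones, but are neither listed nor needed, are in the scene too. Of the things like the stop_plate, leave any that is green or orange; of the rest the smaller one is meant.

How it is judged:
By the outcome, as a careful person would: the job done as asked, in the order asked, and still so for the second after the job is handed in, while the arm keeps its last pose, push and grip.
It also fails if it takes over 70 s, if anything falls off the work surface, if the arm or the gripper's body presses on something with over 40 N, if the wrist force passes 120 N, or if a joint passes its speed limit or range.

## Working session

There is one attempt and no reset: what is moved stays moved. The work goes in short steps, Python scripts to look and compute and a shell command to move; the robot and the scene stay as the last step left them, time stands still between calls to the robot, and variables do not carry over. Pictures are saved under pics/ and viewed, at most 10 in all, crops included, and the job is handed in when it is done.

```bash
mkdir -p pics
python3 - <<'E'
from cell import manip
import cv2
for n in("scene","top"):
    p=manip.camera_params(n);print(n,p)
    cv2.imwrite(f"pics/{n}0.png",manip.camera(n)[:,:,::-1])
print(manip.tip_reach,manip.read_state())
E
```

```text
scene {'fovy': 45.008600092072506, 'cx': 255.14608189295046, 'cy': 193.9429895008801, 'origin': array([1514.45419289, -475.18577686,  748.93046115]), 'attitude': array([-2.15940128,  0.01427599,  1.08825406])}
top {'fovy': 52.47575758229215, 'cx': 247.5849411910812, 'cy': 197.81388806863993, 'origin': array([ 4.75947293e+02, -1.69556974e-01,  1.14075234e+03]), 'attitude': array([-3.04485045, -0.01370177, -1.54258639])}
14.0 {'clock': 0.1, 'joints': array([-1.30559777e+00,  3.00426481e-01,  1.52150963e+00, -2.97887773e-05,
        1.32072334e+00, -6.65839534e-02]), 'qd': array([-0.00082924, -0.00027432, -0.00145679,  0.00073998, -0.00321238,
        0.00188255]), 'effort': array([ 1.53538567e-03, -5.32643974e+01, -3.53280723e+01,  7.09672831e-02,
        2.35823379e-02, -8.13654287e-05]), 'eef_pos': array([ 179.09049871, -519.78834477,  218.94102851]), 'eef_rot': array([-3.14052630e+00, -4.21884646e-05,  3.31789876e-01]), 'wrist_force': array([-0.16566159, -0.36245964, -1.10724948]), 'moment': array([ 0.00192023,  0.00471456, -0.0710517 ]), 'finger_force': 0.0, 'finger_gap': 94.0517188823046}
```

View pics/top0.png

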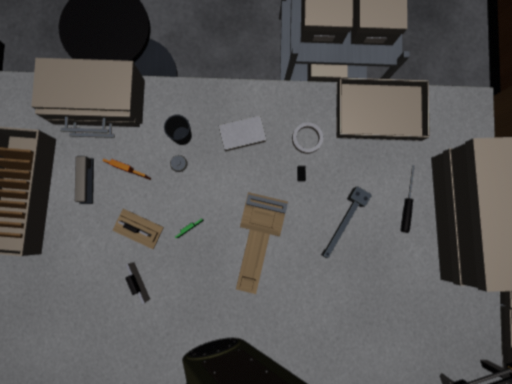

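View pics/scene0.png

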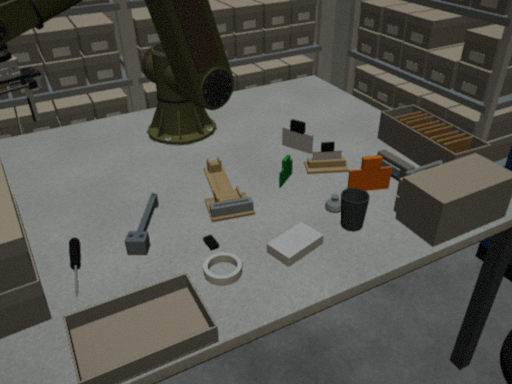

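Candidates for the stop plate (top view): the grey plate in the plywood stand at (138,229), a free-standing grey plate at (138,283), a green one at (190,228) and an orange one at (127,169). Green and orange are out. By the description I expect the one in the stand, and I'll check its size in a close crop.

```bash
cat > h.py <<'E'
import numpy as np, cv2
from cell import manip
from scipy.spatial.transform import Rotation as R
class Cam:
    def __init__(s,n):
        p=manip.camera_params(n); s.n=n; s.o=np.array(p["origin"]); s.R=R.from_euler("xyz",p["attitude"]).as_matrix()
        f=192/np.tan(np.radians(p["fovy"])/2); s.K=np.array([[f,0,p["cx"]],[0,f,p["cy"]],[0,0,1]])
    def px(s,P):
        q=(np.atleast_2d(P)-s.o)@s.R@s.K.T; return q[:,:2]/q[:,2:]
    def at(s,uv,z):
        uv=np.atleast_2d(uv).astype(float); d=np.c_[uv,np.ones(len(uv))]@np.linalg.inv(s.K).T@s.R.T
        return s.o+d*((z-s.o[2])/d[:,2])[:,None]
E
python3 - <<'E'
from h import *
a=cv2.imread("pics/top0.png");b=cv2.imread("pics/scene0.png")
z=lambda i,x,y,w,h,k:cv2.convertScaleAbs(cv2.resize(i[y:y+h,x:x+w],None,fx=k,fy=k,interpolation=cv2.INTER_CUBIC),alpha=1.6)
c=z(a,98,195,120,115,5); d=z(b,270,105,130,95,6)
cv2.imwrite("pics/c1.png",c);cv2.imwrite("pics/c2.png",d)
t=Cam("top");print(t.at([[138,229],[138,283],[262,220],[247,290],[360,197],[327,255]],30).round())
E
```

```text
[[ 486.  295.   30.]
 [ 336.  287.   30.]
 [ 522.  -55.   30.]
 [ 325.  -18.   30.]
 [ 596. -336.   30.]
 [ 428. -242.   30.]]
```

View pics/c1.png

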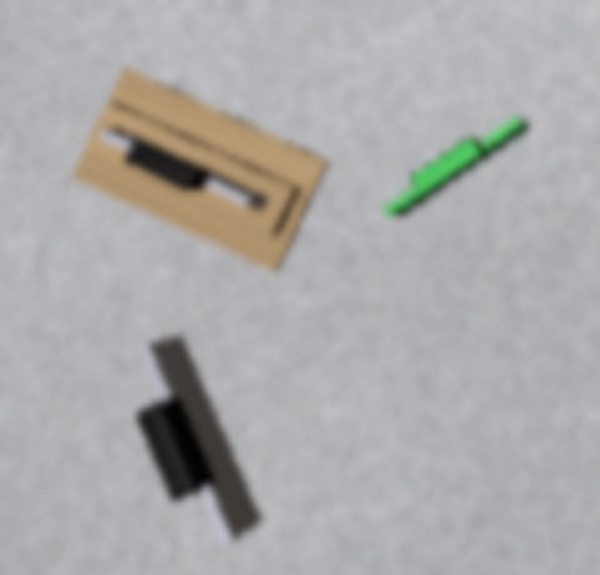

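View pics/c2.png

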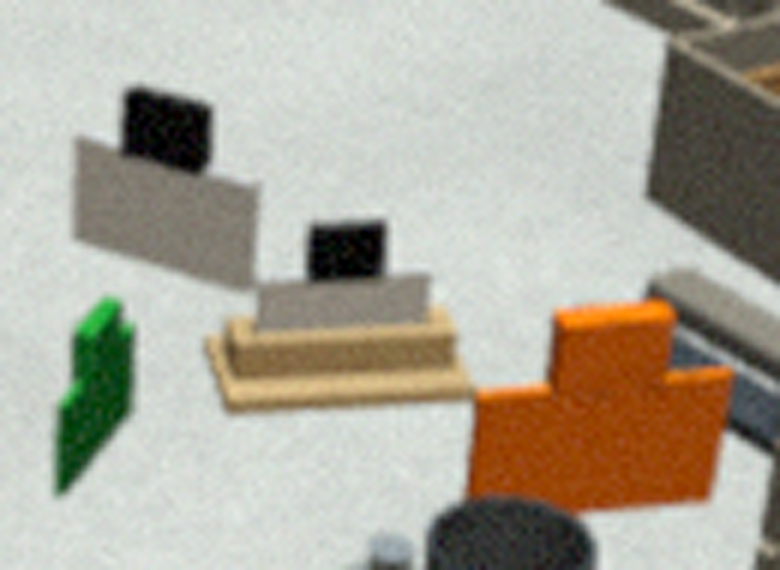

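c1 and c2 show that the stand plate (crop edge (103,132)-(265,202), about 90 mm) is clearly smaller than the free-standing grey one (about 116 mm). So the plate in the stand is the one. Next I need close views of the cradle and bracket.

Run:
```python
from h import *
a=cv2.imread("pics/top0.png");b=cv2.imread("pics/scene0.png")
def z(i,x,y,w,h,k):
    c=cv2.convertScaleAbs(cv2.resize(i[y:y+h,x:x+w],None,fx=k,fy=k,interpolation=cv2.INTER_CUBIC),alpha=1.7)
    return c
c=np.zeros((600,800,3),np.uint8)
for x0,im in((0,z(a,228,183,67,119,5)),(340,z(a,312,180,70,85,4)),):c[:im.shape[0],x0:x0+im.shape[1]]=im
im=z(b,195,150,65,72,7)[:600]; im=z(b,198,152,62,70,7)[:,:434]
im=cv2.resize(z(b,198,152,62,70,4),None,fx=1,fy=1); c[345:345+255,340:588]=im[:255]
im=z(b,120,188,45,68,4); c[:272,620:800]=im
cv2.imwrite("pics/c3.png",c)
```

```text
(no output)
```

View pics/c3.png

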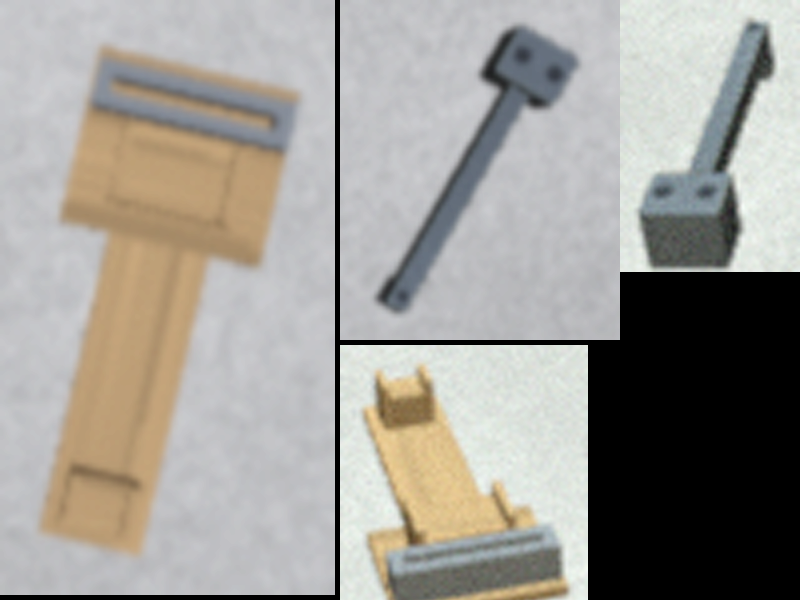

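```bash
cat >> h.py <<'E'
from scipy.optimize import least_squares
def fit(cams,obs,x0):
    """obs: (cam index, u, v, local xyz); x0: x,y,yaw -> planar pose"""
    def res(p):
        Rz=R.from_euler("z",p[2]).as_matrix()
        return np.concatenate([(cams[c].px(Rz@np.array(l)+[p[0],p[1],0])[0]-[u,v]) for c,u,v,l in obs])
    r=least_squares(res,x0,loss="soft_l1",f_scale=.7,x_scale=[10,10,.1]); return r.x,res(r.x).reshape(-1,2)
E
cat > fit0.py <<'E'
from h import *
C=[Cam("top"),Cam("scene")]
def o(c,off,org,k,pts): return [(c,(u-org[0]+.5)/k-.5+off[0],(v-org[1]+.5)/k-.5+off[1],l) for (u,v),l in pts]
cr=o(0,(228,183),(0,0),5,[((103,58),(106,58,36)),((297,95),(106,-58,36)),((285,150),(78,-58,36)),((92,107),(78,58,36))])\
 +o(1,(198,152),(340,345),4,[((388,568),(106,-58,36)),((562,543),(106,58,36)),((552,526),(78,58,36)),((388,550),(78,-58,36))])
br=o(0,(312,180),(340,0),4,[((515,28),(71,25,46)),((577,62),(71,-25,46)),((553,105),(31,-25,46)),((497,72),(31,25,46)),((388,295),(-149,8,38)),((405,308),(-149,-8,38))])\
 +o(1,(120,188),(620,0),4,[((642,212),(71,-25,46)),((732,208),(71,25,46)),((652,175),(31,-25,46)),((645,265),(71,-25,0)),((728,268),(71,25,0))])
pl=o(0,(98,195),(0,0),5,[((103,132),(0,45,58)),((265,202),(0,-45,58))])\
 +o(1,(270,105),(0,0),6,[((258,285),(0,-45,58)),((430,275),(0,45,58)),((310,227),(0,-20,88)),((385,222),(0,20,88))])
if __name__=="__main__":
  for n,ob,x0 in(("cradle",cr,(470,-50,-.2)),("bracket",br,(550,-310,-.5)),("plate",pl,(486,295,.4))):
    x,r=fit(C,ob,x0);print(n,x.round(3));print(r.round(1).tolist())
E
python3 fit0.py
```

```text
cradle [ 4.78949e+02 -4.70110e+01 -2.02000e-01]
[[-0.8, -0.2], [0.0, 1.7], [0.3, 0.3], [-0.8, -0.5], [1.2, 1.8], [-0.2, 0.6], [-0.5, -0.6], [-0.9, 0.5]]
bracket [ 5.52650e+02 -3.07355e+02 -5.02000e-01]
[[0.7, -1.1], [0.6, -0.8], [-0.2, 0.6], [-1.6, -0.1], [-0.7, 2.4], [0.0, 2.1], [-1.3, -0.1], [-3.0, 0.9], [0.3, -1.2], [1.1, 1.2], [0.7, 0.5]]
plate [ 4.88497e+02  3.01815e+02 -3.97000e-01]
[[0.1, 0.2], [-2.9, -0.3], [-0.2, -0.1], [-0.2, -0.0], [-0.3, 0.5], [0.1, 0.6]]
```

Run:
```python
from h import *
a=cv2.GaussianBlur(cv2.imread("pics/top0.png",0),(3,3),0).astype(float)
P=[]
for u in list(range(4,32,2))+list(range(182,280,3))+list(range(432,492,2)):
    col=a[62:100,u]; g=np.diff(col); i=np.argmax(g); 
    if 0<i<len(g)-1:
        s=(g[i-1]-g[i+1])/2/(g[i-1]-2*g[i]+g[i+1]) if g[i-1]-2*g[i]+g[i+1] else 0
        P.append((u,62.5+i+s))
P=np.array(P); print(P[::4].round(1).tolist())
C=Cam("top");f=C.K[0,0];c=C.K[:2,2]
# undistort model p_u = p_d*(1+k r_d^2)
def res(q):
    n=(P-c)/f; n=n*(1+q[0]*(n**2).sum(1))[:,None]; return (n[:,1]-q[1]-q[2]*n[:,0])*f
r=least_squares(res,[0,-.3,0],loss="soft_l1",f_scale=.4);print("top k",r.x,np.abs(r.fun).mean(),np.sqrt(np.diag(np.linalg.inv(r.jac.T@r.jac)))[0])
b=cv2.GaussianBlur(cv2.imread("pics/scene0.png",0),(3,3),0).astype(float)
# scene front table edge lower boundary: (70,384)->(512,190): strongest drop along columns near it
P=[]
for u in list(range(225,395,4))+list(range(440,510,3)):
    v0=int(378-(u-75)*.43); col=b[max(v0-22,0):v0+22,u]; g=-np.diff(col); i=np.argmax(g); P.append((u,max(v0-22,0)+i+.5))
P=np.array(P);print(P[::5].tolist())
```

```text
[[4.0, 71.0], [12.0, 71.2], [20.0, 71.5], [28.0, 71.6], [188.0, 76.9], [200.0, 77.4], [212.0, 77.6], [224.0, 78.0], [236.0, 78.5], [248.0, 78.9], [260.0, 79.4], [272.0, 79.5], [434.0, 85.0], [442.0, 85.3], [450.0, 85.5], [458.0, 85.6], [466.0, 85.8], [474.0, 86.4], [482.0, 86.6], [490.0, 86.9]]
top k [ 0.00044817 -0.30531193  0.03282103] 0.09291293534319095 0.006417138790716284
[[225.0, 302.5], [245.0, 287.5], [265.0, 289.5], [285.0, 269.5], [305.0, 293.5], [325.0, 256.5], [345.0, 259.5], [365.0, 243.5], [385.0, 261.5], [446.0, 202.5], [461.0, 196.5], [476.0, 191.5], [491.0, 185.5], [506.0, 179.5]]
```

```bash
cat >> h.py <<'E'
def box(x0,x1,y0,y1,z0,z1): return np.array([[x,y,z] for x in(x0,x1) for y in(y0,y1) for z in(z0,z1)],float)
def cover(cam,boxes,p,roi,k=8):
    """fraction of each pixel of roi (x,y,w,h) covered by the boxes at planar pose p=(x,y,yaw[,dz])"""
    Rz=R.from_euler("z",p[2]).as_matrix(); m=np.zeros((roi[3]*k,roi[2]*k),np.uint8)
    for b in boxes:
        q=(cam.px(b@Rz.T+[p[0],p[1],p[3] if len(p)>3 else 0])-roi[:2]+.5)*k-.5
        cv2.fillConvexPoly(m,cv2.convexHull((q*16).round().astype(np.int32)),255,shift=4)
    return cv2.resize(m,(roi[2],roi[3]),interpolation=cv2.INTER_AREA)/255.
def maskfit(views,x0,blur=.7):
    """views: (cam, boxes, roi, target map 0..1, weight map)"""
    from scipy.optimize import minimize
    def cost(d):
        p=np.array(x0)+np.array(d)*[1,1,.01]
        return sum((w*(cv2.GaussianBlur(cover(c,b,p,r),(0,0),blur)-t)**2).sum() for c,b,r,t,w in views)
    best=minimize(cost,[0,0,0],method="Nelder-Mead",options=dict(initial_simplex=[[0,0,0],[6,0,0],[0,6,0],[0,0,6]],xatol=.02,fatol=1e-4,maxiter=400))
    return np.array(x0)+best.x*[1,1,.01],best.fun
def crop(im,r): return im[r[1]:r[1]+r[3],r[0]:r[0]+r[2]].astype(float)
BR=[box(31,71,-25,25,0,46),box(-149,31,-8,8,14,38),box(-149,-129,-8,8,0,38)]
BLK=[box(78,106,-58,58,0,36)]
BAR=[box(-6,6,-20,20,50,80)]
SLOT=[box(88,96,-48,48,36,36)]
E
cat > fit1.py <<'E'
from h import *
T,S=Cam("top"),Cam("scene");a=cv2.imread("pics/top0.png");b=cv2.imread("pics/scene0.png")
def dark(im,r,lo=None,hi=None):
    g=crop(im.max(2),r); hi=hi or np.percentile(g,75); lo=lo if lo is not None else np.percentile(g,4)
    return np.clip((hi-g)/(hi-lo),0,1)
def show(n,x,f): print(n,x.round(3),round(f,2))
rt,rs=(315,178,65,88),(122,185,42,75)
def bview(c,im,r):
    g=crop(im.max(2),r); hi=np.percentile(g,75); t=np.clip((hi-8-g)/(hi-8-110*(hi>150)-70*(hi<=150)),0,1); return (c,BR,r,t,1.)
print([np.percentile(crop(i.max(2),r),(3,10,20,75)) for i,r in((a,rt),(b,rs))])
for vs in([bview(T,a,rt)],[bview(S,b,rs)],[bview(T,a,rt),bview(S,b,rs)]): show("bracket",*maskfit(vs,[552,-308,-.5]))
def blkview(c,im,r,sl):
    i=crop(im,r); tan=i[...,2]-i[...,0]; g=i.max(2); hi=np.percentile(g[tan<8],80)
    t=((tan<12)&(g<hi*.83)).astype(float); w=1-(cover(c,SLOT,CP,r)>0) if sl else np.ones_like(t); w*=1
    return (c,BLK,r,cv2.GaussianBlur(t,(0,0),.5),w)
CP=[479,-47,-.2]
rt,rs=(236,186,60,35),(200,190,62,32)
vt,vs_=blkview(T,a,rt,1),blkview(S,b,rs,0)
for v in([vt],[vs_],[vt,vs_]): show("cradle",*maskfit(v,CP))
rt,rs=(118,218,28,20),(318,138,20,16)
def barv(c,im,r):
    g=crop(im.max(2),r); return (c,[q+[0,0,8] for q in BAR],r,np.clip((75*(c is T)+110*(c is S)-g)/(50*(c is T)+80*(c is S)),0,1),1.)
vt,vs_=barv(T,a,rt),barv(S,b,rs)
print([np.percentile(crop(i.max(2),r),(3,10,20,75)) for i,r in((a,rt),(b,rs))])
for v in([vt],[vs_],[vt,vs_]): show("plate",*maskfit(v,[488,302,-.4]))
E
python3 fit1.py
```

```text
[array([ 56.,  73., 109., 116.]), array([ 39.,  53.,  89., 135.])]
bracket [ 5.53090e+02 -3.07536e+02 -5.13000e-01] 10.48
bracket [ 5.52960e+02 -3.07118e+02 -5.11000e-01] 67.38
bracket [ 5.53186e+02 -3.07297e+02 -5.12000e-01] 78.18
cradle [ 4.79954e+02 -4.79320e+01 -2.02000e-01] 11.2
cradle [ 4.72192e+02 -4.09140e+01 -2.24000e-01] 97.95
cradle [ 4.7894e+02 -4.6875e+01 -1.9700e-01] 146.57
[array([ 20. ,  36. ,  75.6, 111. ]), array([  1.57,   7.  ,  15.  , 134.  ])]
plate [ 4.88761e+02  3.02275e+02 -3.86000e-01] 6.72
plate [488.99  302.026  -0.592] 4.57
plate [ 4.88694e+02  3.02068e+02 -3.76000e-01] 11.98
```

```bash
cat > go.py <<'E'
import sys; from h import *
def plan(x,y,z,yaw):
    s=manip.read_state(); M=R.from_euler("xyz",s["eef_rot"]).as_matrix()
    d=M.T@(np.array([x,y,z])-s["eef_pos"])/10; t=-(yaw-s["eef_rot"][2]+np.pi)%(2*np.pi)-np.pi if 0 else -((yaw-s["eef_rot"][2]+np.pi)%(2*np.pi)-np.pi)
    print("shift cm",d.round(2),"roll",round(np.degrees(t)/5,2),"pos",s["eef_pos"].round(1),s["eef_rot"].round(3),"F",s["wrist_force"].round(1),"gap",round(s["finger_gap"],1),"t",round(s["clock"],2))
if __name__=="__main__": plan(*map(float,sys.argv[1:]))
E
python3 go.py 488.7 302.1 200 1.185
```

```text
shift cm [ 56.04 -67.62   1.97] roll -9.78 pos [ 179.1 -519.8  218.9] [-3.141 -0.     0.332] F [-0.2 -0.4 -1.1] gap 94.1 t 0.1
```

```bash
python3 -m creep '[[1,[56.04,-67.62,0],-9.78],[1,[56.04,-67.62,0],-9.78],[1,[56.04,-67.62,0],-9.78],[1,[56.04,-67.62,0],-9.78],[1,[56.04,-67.62,0],-9.78],[1,[56.04,-67.62,0],-9.78],[1,[56.04,-67.62,0],-9.78],[1,[56.04,-67.62,0],-9.78],[1,[56.04,-67.62,0],-9.78],[1,[56.04,-67.62,0],-9.78],[1,[56.04,-67.62,0],-9.78],[1,[56.04,-67.62,0],-9.78]]'; python3 go.py 488.7 302.1 200 1.185
```

```text
clock: 1.3
eef_pos: [390.8, 43.7, 219.5]
eef_rot: [3.141, -0.0, 1.185]
wrist_force: [1.1, -1.0, -0.3]
finger_gap: 93.8
finger_force: 0.0
shift cm [27.62 -0.64  1.96] roll 0.01 pos [390.8  43.7 219.5] [ 3.141 -0.     1.185] F [ 1.1 -1.  -0.3] gap 93.8 t 1.3
```

```bash
python3 -m creep '[[1,[27.6,-0.6,0],0],[1,[27.6,-0.6,0],0],[1,[27.6,-0.6,0],0],[1,[27.6,-0.6,0],0],[1,[27.6,-0.6,0],0],[1,[27.6,-0.6,0],0],[1,[27.6,-0.6,0],0],[1,[27.6,-0.6,0],0],[1,[27.6,-0.6,0],0]]'; python3 go.py 488.7 302.1 71 1.185
```

```text
clock: 2.2
eef_pos: [488.7, 298.6, 219.4]
eef_rot: [-3.141, 0.0, 1.185]
wrist_force: [0.3, -0.5, -0.3]
finger_gap: 94.0
finger_force: 0.0
shift cm [ 0.33 -0.13 14.84] roll -0.01 pos [488.7 298.6 219.4] [-3.141  0.     1.185] F [ 0.3 -0.5 -0.3] gap 94.0 t 2.2
```

```bash
python3 -m creep '[[1,[0.33,-0.13,5],0],[1,[0.33,-0.13,10],0],[1,[0.33,-0.13,13],0],[1,[0.33,-0.13,14.84],0],[1,[0.33,-0.13,14.84],0],[0,[0.33,-0.13,14.84],0],[-0.5,[0.33,-0.13,14.84],0],[-1,[0.33,-0.13,14.84],0],[-1,[0.33,-0.13,14.84],0],[-1,[0.33,-0.13,14.84],0],[-1,[0.33,-0.13,14.84],0],[-1,[0.33,-0.13,14.84],0]]' 20; python3 go.py 488.7 302.1 71 1.185
```

```text
clock: 3.4
eef_pos: [488.9, 303.1, 71.1]
eef_rot: [3.142, -0.0, 1.185]
wrist_force: [0.5, -0.1, 0.3]
finger_gap: 41.6
finger_force: 0.0
shift cm [-0.1   0.02  0.01] roll 0.0 pos [488.9 303.1  71.1] [ 3.142 -0.     1.185] F [ 0.5 -0.1  0.3] gap 41.6 t 3.4
```

```bash
python3 -m creep '[[-1,[0,0,0],0],[-1,[0,0,0],0],[-1,[0,0,0],0],[-1,[0,0,0],0],[-1,[0,0,0],0],[-1,[0,0,0],0],[-1,[0,0,0],0],[-1,[0,0,0],0]]' 20; python3 go.py 488.7 302.1 71 1.185
```

```text
clock: 4.2
eef_pos: [488.9, 303.0, 71.0]
eef_rot: [-3.142, 0.0, 1.185]
wrist_force: [-0.3, -0.1, -1.7]
finger_gap: 11.8
finger_force: 20.0
shift cm [-0.09  0.02  0.  ] roll 0.0 pos [488.9 303.   71. ] [-3.142  0.     1.185] F [-0.3 -0.1 -1.7] gap 11.8 t 4.2
```

```bash
python3 -m creep '[[-1,[0,0,-2],0],[-1,[0,0,-4],0],[-1,[0,0,-8],0],[-1,[0,0,-12],0],[-1,[0,0,-12],0],[-1,[0,0,-12],0]]'; python3 go.py 570.3 -65.5 191 1.369
```

```text
clock: 4.8
eef_pos: [488.9, 303.0, 191.2]
eef_rot: [3.141, -0.001, 1.185]
wrist_force: [0.0, 0.8, -1.9]
finger_gap: 11.8
finger_force: 20.0
shift cm [-3.109e+01  2.140e+01  1.000e-02] roll -2.11 pos [488.9 303.  191.2] [ 3.141e+00 -1.000e-03  1.185e+00] F [ 0.   0.8 -1.9] gap 11.8 t 4.8
```

```bash
python3 -m creep '[[-1,[-4,2.7,0],-0.5],[-1,[-8,5.4,0],-1],[-1,[-31.09,21.4,0],-2.11],[-1,[-31.09,21.4,0],-2.11],[-1,[-31.09,21.4,0],-2.11],[-1,[-31.09,21.4,0],-2.11],[-1,[-31.09,21.4,0],-2.11],[-1,[-31.09,21.4,0],-2.11],[-1,[-31.09,21.4,0],-2.11],[-1,[-31.09,21.4,0],-2.11],[-1,[-31.09,21.4,0],-2.11],[-1,[-31.09,21.4,0],-2.11]]'; python3 go.py 570.3 -65.5 120 1.369
python3 - <<'E'
from h import *
b=manip.camera("scene")[:,:,::-1]; a=manip.camera("top")[:,:,::-1]
cv2.imwrite("pics/s1.png",b);cv2.imwrite("pics/t1.png",a)
E
```

```text
clock: 6.0
eef_pos: [570.1, -64.4, 190.7]
eef_rot: [-3.141, -0.0, 1.371]
wrist_force: [-0.3, 0.4, -1.5]
finger_gap: 12.0
finger_force: 20.0
shift cm [-0.1   0.05  7.07] roll 0.02 pos [570.1 -64.4 190.7] [-3.141 -0.     1.371] F [-0.3  0.4 -1.5] gap 12.0 t 6.0
```

```bash
python3 -m creep '[[-1,[-0.1,0.05,3],0],[-1,[-0.1,0.05,6],0],[-1,[-0.1,0.05,8],0],[-1,[-0.1,0.05,8],0],[-1,[-0.1,0.05,8],0]]'; python3 go.py 570.3 -65.5 71 1.369
python3 - <<'E'
from h import *
b=manip.camera("scene")[:,:,::-1]; a=manip.camera("top")[:,:,::-1]
cv2.imwrite("pics/s2.png",b);cv2.imwrite("pics/t2.png",a)
S=Cam("scene"); s=manip.read_state()
# predicted plate bottom corners from TCP (bottom 63 below, centre -0.9 along tool x), and the slot mouth from the fit
c=np.array(s["eef_pos"]); M=R.from_euler("xyz",s["eef_rot"]).as_matrix()
pb=[c+M@[u-.9,w,63] for u in(-45,45) for w in(-2.5,2.5)]
P=(480,-47.9,-.202);Rz=R.from_euler("z",P[2]).as_matrix()
sl=[Rz@[x,y,36]+[P[0],P[1],0] for x,y in((88,-48),(88,48),(96,48),(96,-48))]
bk=[Rz@[x,y,36]+[P[0],P[1],0] for x,y in((78,-58),(78,58),(106,58),(106,-58))]
x0,y0,k=195,140,11
c_=cv2.convertScaleAbs(cv2.resize(b[y0+0:y0+80,x0:x0+72],None,fx=k,fy=k,interpolation=cv2.INTER_CUBIC)[280:],alpha=1.4)
f=lambda q:((q-[x0,y0]+.5)*k-.5-[0,280])
for poly,col in((sl,(0,255,255)),(bk,(0,0,255))): cv2.polylines(c_,[f(S.px(poly)).round().astype(int)],True,col,1)
for q in f(S.px(pb)): cv2.circle(c_,tuple(int(v) for v in q.round()),4,(0,255,0),1)
cv2.imwrite("pics/c4.png",c_); print(c_.shape)
E
```

```text
clock: 6.6
eef_pos: [570.9, -66.3, 111.8]
eef_rot: [3.141, 0.0, 1.37]
wrist_force: [0.5, -0.2, -2.0]
finger_gap: 11.7
finger_force: 20.0
shift cm [ 0.07 -0.07  4.08] roll 0.01 pos [570.9 -66.3 111.8] [3.141 0.    1.37 ] F [ 0.5 -0.2 -2. ] gap 11.7 t 6.6
(600, 792, 3)
```

View pics/c4.png

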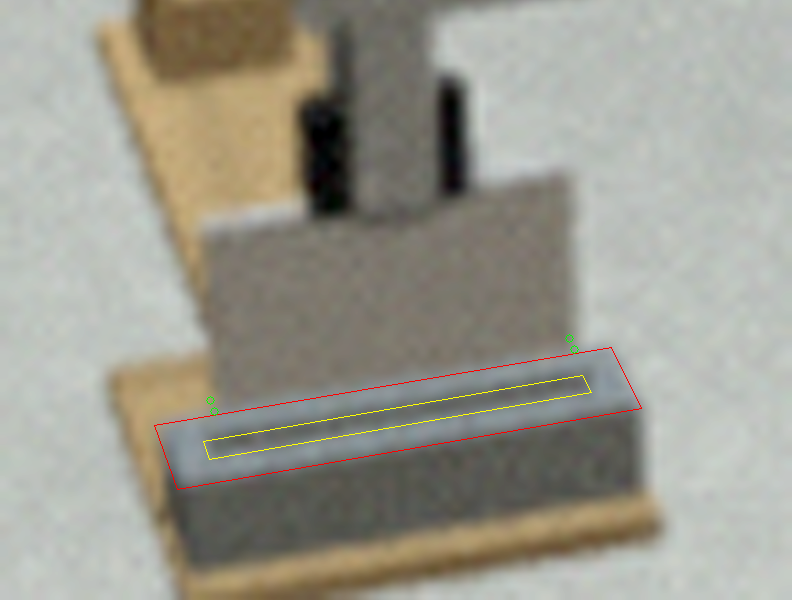

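c4 shows the plate hanging at crop x 213..577, where predicted. The slot is dark from (225,438) to (590,378), about 2 mm to the right of my overlay. I'll refine the block fit by colour.

Run:
```python
from h import *
T,S=Cam("top"),Cam("scene")
TOP=[box(78,106,-58,58,36,36)]
class V: pass
def bl(n,r):
    i=crop(cv2.imread(n),r); d=i[...,0]-i[...,2]; return d
def topcover(c,p,r,slot): 
    m=cover(c,TOP,p,r); return m-(cover(c,SLOT,p,r) if slot else 0)
from scipy.optimize import minimize
rt,rs=(238,186,56,32),(202,182,58,26)
for name,views in(("top",[(T,"pics/top0.png",rt)]),("scene",[(S,"pics/scene0.png",rs)]),("s1",[(S,"pics/s1.png",rs)]),("both",[(T,"pics/top0.png",rt),(S,"pics/scene0.png",rs)])):
    D=[(c,bl(n,r),r) for c,n,r in views]
    def cost(d):
        p=np.array([480,-47,-.2])+np.array(d)*[1,1,.01]; s=0
        for c,t,r in D:
            top=cv2.GaussianBlur(topcover(c,p,r,True),(0,0),.6).ravel()
            # tan pixels get their own level by clipping; affine fit of the face level
            y=np.clip(t,-5,60).ravel(); A=np.c_[top,np.ones_like(top)]; w=np.linalg.lstsq(A,y,rcond=None)[0]; s+=((A@w-y)**2).sum()/y.var()
        return s
    best=min((minimize(cost,s0,method="Nelder-Mead",options=dict(initial_simplex=np.array(s0)+[[0,0,0],[4,0,0],[0,4,0],[0,0,3]],xatol=.02,fatol=1e-4)) for s0 in([0,0,0],[-3,-2,0],[3,2,0])),key=lambda q:q.fun)
    p=np.array([480,-47,-.2])+best.x*[1,1,.01]; print(name,p.round(3),round(best.fun,1),"slot",(p[:2]+92*np.array([np.cos(p[2]),np.sin(p[2])])).round(1))
```

```text
top [ 4.78265e+02 -4.88870e+01 -2.08000e-01] 1322.7 slot [568.3 -67.9]
scene [ 4.80242e+02 -4.73600e+01 -1.92000e-01] 680.0 slot [570.6 -64.9]
s1 [ 4.80021e+02 -4.72490e+01 -1.92000e-01] 684.1 slot [570.3 -64.8]
both [ 4.79039e+02 -4.77120e+01 -2.01000e-01] 2057.1 slot [569.2 -66.1]
```

```bash
python3 go.py 570.2 -65.3 96 1.370
```

```text
shift cm [ 0.1  -0.13  1.66] roll -0.0 pos [571.3 -66.5 112.6] [ 3.139 -0.     1.37 ] F [ 0.2 -0.4 -1.9] gap 11.9 t 6.7
```

```bash
for i in 1 2 3; do python3 -m creep '[[-1,[0,0,0],0]]' | sed -n 2,3p; done; python3 go.py 570.2 -65.3 96 1.370
```

```text
eef_pos: [571.1, -66.6, 112.4]
eef_rot: [3.14, -0.0, 1.37]
eef_pos: [570.9, -66.6, 111.9]
eef_rot: [3.14, -0.0, 1.369]
eef_pos: [570.7, -66.6, 111.5]
eef_rot: [3.141, -0.0, 1.369]
shift cm [ 0.12 -0.08  1.55] roll -0.01 pos [570.7 -66.6 111.5] [ 3.141 -0.     1.369] F [-0.4  1.1 -0.8] gap 11.8 t 7.0
```

```bash
python3 -m creep '[[-1,[0.12,-0.08,0],0],[-1,[0.12,-0.08,0.4],0],[-1,[0.12,-0.08,0.8],0],[-1,[0.12,-0.08,1.1],0],[-1,[0.12,-0.08,1.3],0],[-1,[0.12,-0.08,1.5],0],[-1,[0.12,-0.08,1.6],0],[-1,[0.12,-0.08,1.6],0]]'; python3 -m creep '[[-1,[0,0,0],0]]'
```

```text
clock: 7.8
eef_pos: [570.0, -65.3, 95.0]
eef_rot: [-3.141, 0.0, 1.369]
wrist_force: [-0.1, -0.5, -1.8]
finger_gap: 11.7
finger_force: 20.0
clock: 7.9
eef_pos: [570.1, -65.3, 95.1]
eef_rot: [3.141, -0.0, 1.369]
wrist_force: [-0.1, -0.3, -1.4]
finger_gap: 11.8
finger_force: 20.0
```

```bash
python3 -m creep '[[-1,[0,0,0.3],0],[-1,[0,0,0.6],0],[-1,[0,0,0.9],0],[-1,[0,0,1.1],0],[-1,[0,0,1.1],0]]'; python3 -m creep '[[-1,[0,0,0],0]]'
```

```text
clock: 8.4
eef_pos: [569.9, -65.2, 83.6]
eef_rot: [-3.141, -0.0, 1.369]
wrist_force: [0.7, 0.4, -1.5]
finger_gap: 12.0
finger_force: 20.0
clock: 8.5
eef_pos: [570.1, -65.3, 84.0]
eef_rot: [3.142, -0.0, 1.369]
wrist_force: [-0.5, -0.3, -1.6]
finger_gap: 11.9
finger_force: 20.0
```

```bash
python3 -m creep '[[-1,[0,0,0.3],0],[-1,[0,0,0.6],0],[-1,[0,0,0.9],0],[-1,[0,0,1.1],0],[-1,[0,0,1.2],0],[-1,[0,0,1.25],0],[-1,[0,0,1.25],0]]'; python3 -m creep '[[-1,[0,0,0],0]]'
```

```text
clock: 9.2
eef_pos: [570.1, -65.3, 71.5]
eef_rot: [3.142, 0.0, 1.369]
wrist_force: [0.2, 0.0, -1.8]
finger_gap: 12.0
finger_force: 20.0
clock: 9.3
eef_pos: [570.1, -65.3, 71.7]
eef_rot: [3.141, -0.0, 1.369]
wrist_force: [-0.5, 0.5, -1.3]
finger_gap: 11.9
finger_force: 20.0
```

Go down until it touches the floor, release, then retreat.

```bash
python3 -m creep '[[-1,[0,0,0.05],0],[-1,[0,0,0.1],0],[-1,[0,0,0.12],0],[-1,[0,0,0.12],0]]'; python3 -m creep '[[-0.6,[0,0,0],0],[-0.6,[0,0,0],0],[-0.6,[0,0,0],0],[-0.6,[0,0,0],0],[-0.4,[0,0,0],0],[-0.4,[0,0,0],0],[-0.4,[0,0,0],0]]'
```

```text
clock: 9.7
eef_pos: [570.2, -65.3, 71.0]
eef_rot: [3.141, -0.0, 1.369]
wrist_force: [-1.8, 0.5, 4.9]
finger_gap: 12.2
finger_force: 20.0
clock: 10.4
eef_pos: [570.1, -65.2, 70.3]
eef_rot: [3.142, -0.0, 1.369]
wrist_force: [0.4, -0.7, -0.1]
finger_gap: 28.2
finger_force: 0.0
```

```bash
python3 -m creep '[[-0.4,[0,0,-3],0],[-0.4,[0,0,-7],0],[-0.4,[0,0,-12],0],[1,[0,0,-13],0],[1,[0,0,-13],0],[1,[0,0,-13],0]]'; python3 go.py 553.1 -307.4 200 2.6296
python3 - <<'E'
from h import *
cv2.imwrite("pics/s3.png",manip.camera("scene")[:,:,::-1])
E
```

```text
clock: 11.0
eef_pos: [569.6, -65.2, 198.9]
eef_rot: [-3.14, 0.0, 1.369]
wrist_force: [0.6, 0.2, -0.2]
finger_gap: 48.9
finger_force: 0.0
shift cm [-24.06   3.23  -0.11] roll -14.44 pos [569.6 -65.2 198.9] [-3.14   0.     1.369] F [ 0.6  0.2 -0.2] gap 48.9 t 11.0
```

```bash
python3 -m creep '[[0,[-24.06,3.23,0],-14.44],[0,[-24.06,3.23,0],-14.44],[0,[-24.06,3.23,0],-14.44],[0,[-24.06,3.23,0],-14.44],[0,[-24.06,3.23,0],-14.44],[0,[-24.06,3.23,0],-14.44],[0,[-24.06,3.23,0],-14.44],[0,[-24.06,3.23,0],-14.44],[0,[-24.06,3.23,0],-14.44],[0,[-24.06,3.23,0],-14.44],[0,[-24.06,3.23,0],-14.44],[0,[-24.06,3.23,0],-14.44]]'; python3 go.py 553.1 -307.4 22 2.6296
python3 - <<'E'
from h import *
a=manip.camera("top")[:,:,::-1]; b=manip.camera("scene")[:,:,::-1]
cv2.imwrite("pics/t4.png",a);cv2.imwrite("pics/s4.png",b)
x=np.hstack([cv2.resize(a[150:300,200:400],(400,300)),cv2.resize(b[130:280,100:300],(400,300))])
cv2.imwrite("pics/c5.png",cv2.convertScaleAbs(cv2.resize(x,None,fx=1,fy=1),alpha=1.5))
E
```

```text
clock: 12.25
eef_pos: [553.4, -307.3, 199.7]
eef_rot: [3.142, -0.001, 2.627]
wrist_force: [-0.1, 0.4, 1.0]
finger_gap: 47.0
finger_force: 0.0
shift cm [ 1.000e-02 -2.000e-02  1.777e+01] roll -0.03 pos [ 553.4 -307.3  199.7] [ 3.142e+00 -1.000e-03  2.627e+00] F [-0.1  0.4  1. ] gap 47.0 t 12.25
```

View pics/c5.png

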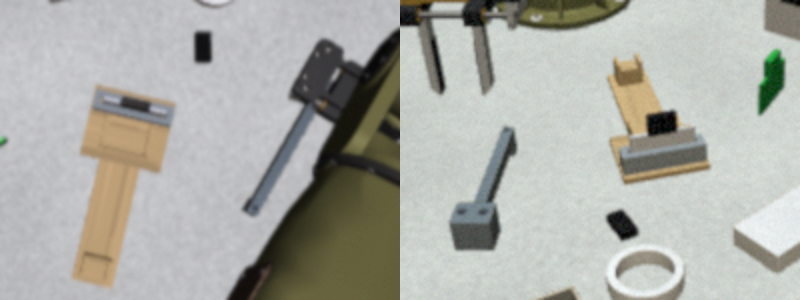

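c5 shows the stop plate seated in the slot block (top panel (135,105), scene panel (662,130)), with the bracket undisturbed under the gripper. Descend and grip.

```bash
python3 -m creep '[[0,[0,0,5],0],[0,[0,0,10],0],[0,[0,0,14],0],[0,[0,0,16.5],0],[0,[0,0,17.5],0],[0,[0,0,17.75],0],[0,[0,0,17.75],0],[-1,[0,0,17.75],0],[-1,[0,0,17.75],0],[-1,[0,0,17.75],0],[-1,[0,0,17.75],0],[-1,[0,0,17.75],0]]' 40; python3 -m creep '[[-1,[0,0,0],0],[-1,[0,0,0],0],[-1,[0,0,0],0],[-1,[0,0,0],0]]'
```

```text
clock: 13.55
eef_pos: [553.7, -307.5, 23.2]
eef_rot: [3.142, 0.0, 2.63]
wrist_force: [-1.2, 0.4, 2.9]
finger_gap: 15.5
finger_force: 40.0
clock: 13.95
eef_pos: [553.7, -307.5, 23.2]
eef_rot: [3.142, 0.0, 2.63]
wrist_force: [-1.1, 1.1, 5.6]
finger_gap: 16.0
finger_force: 40.0
```

```bash
python3 -m creep '[[-1,[0,0,-0.5],0],[-1,[0,0,-1],0],[-1,[0,0,-2],0],[-1,[0,0,-3],0],[-1,[0,0,-3],0],[-1,[0,0,-3],0],[-1,[0,0,-3],0]]'
python3 - <<'E'
from h import *
s=manip.read_state();print(s["eef_pos"].round(1),s["eef_rot"].round(4),s["wrist_force"].round(2),s["moment"].round(3))
b=manip.camera("scene")[:,:,::-1];a=manip.camera("top")[:,:,::-1];cv2.imwrite("pics/s5.png",b);cv2.imwrite("pics/t5.png",a)
x=np.hstack([cv2.resize(a[150:300,300:400],(400,600)),cv2.resize(b[160:280,100:180],(400,600))])
cv2.imwrite("pics/c6.png",cv2.convertScaleAbs(x,alpha=1.6))
E
```

```text
clock: 14.65
eef_pos: [553.3, -307.3, 52.5]
eef_rot: [3.142, -0.001, 2.63]
wrist_force: [-1.2, 0.2, -5.3]
finger_gap: 15.8
finger_force: 40.0
[ 553.3 -307.3   52.5] [ 3.1416e+00 -6.0000e-04  2.6295e+00] [-1.17  0.15 -5.27] [ 0.038 -0.125 -0.034]
```

View pics/c6.png

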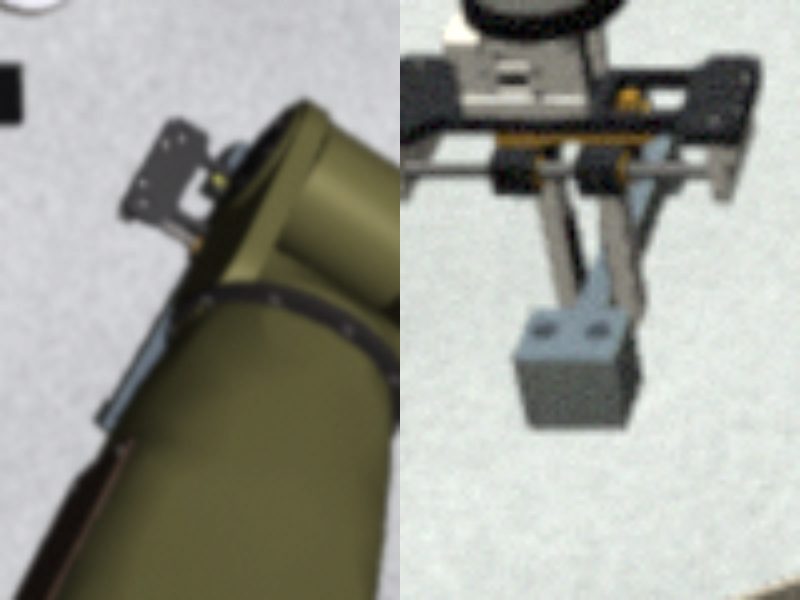

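```bash
python3 -m creep '[[-1,[0,0,-2],0],[-1,[0,0,-5],0],[-1,[0,0,-8],0],[-1,[0,0,-11],0],[-1,[0,0,-11.7],0],[-1,[0,0,-11.7],0],[-1,[0,0,-11.7],0]]'; python3 go.py 479.6 -47.6 165 2.9406
```

```text
clock: 15.45
eef_pos: [553.0, -307.1, 167.8]
eef_rot: [3.141, -0.003, 2.629]
wrist_force: [-0.0, 0.1, -7.3]
finger_gap: 15.8
finger_force: 40.0
shift cm [19.11 19.03  0.33] roll -3.57 pos [ 553.  -307.1  167.8] [ 3.141e+00 -3.000e-03  2.629e+00] F [-0.   0.1 -7.3] gap 15.8 t 15.45
```

Move in slower steps (about 30 mm per row) so the bracket doesn't swing in the grip.

```bash
python3 -m creep '[[-1,[1,1,0],-0.2],[-1,[2.8,2.8,0],-0.55],[-1,[4.8,4.8,0],-0.9],[-1,[6.8,6.8,0],-1.3],[-1,[8.8,8.8,0],-1.7],[-1,[10.8,10.8,0],-2.1],[-1,[12.8,12.8,0],-2.5],[-1,[14.8,14.8,0],-2.8],[-1,[16.8,16.8,0],-3.2],[-1,[18.2,18.1,0],-3.4],[-1,[19.1,19,0],-3.57],[-1,[19.1,19,0],-3.57]]'; python3 -m creep '[[-1,[0,0,0],0],[-1,[0,0,0],0],[-1,[0,0,0],0],[-1,[0,0,0],0]]'; python3 go.py 479.6 -47.6 138.2 2.9406
```

```text
clock: 16.65
eef_pos: [479.6, -47.3, 169.0]
eef_rot: [3.142, -0.002, 2.943]
wrist_force: [0.9, -0.9, -6.4]
finger_gap: 15.6
finger_force: 40.0
clock: 17.05
eef_pos: [480.2, -48.7, 169.7]
eef_rot: [-3.142, -0.0, 2.94]
wrist_force: [0.5, 0.6, -4.9]
finger_gap: 15.6
finger_force: 40.0
shift cm [0.08 0.1  3.15] roll -0.0 pos [480.2 -48.7 169.7] [-3.142 -0.     2.94 ] F [ 0.5  0.6 -4.9] gap 15.6 t 17.05
```

```bash
python3 -m creep '[[-1,[0.05,0.1,0.8],0],[-1,[0.08,0.1,1.6],0],[-1,[0.08,0.1,2.4],0],[-1,[0.08,0.1,3],0],[-1,[0.08,0.1,3.1],0],[-1,[0.08,0.1,3.1],0],[-1,[0.08,0.1,3.1],0],[-1,[0.08,0.1,3.1],0],[-1,[0.08,0.1,3.1],0],[-1,[0.08,0.1,3.1],0]]'
python3 - <<'E'
from h import *
s=manip.read_state();print(s["eef_pos"].round(1),s["eef_rot"].round(4),s["wrist_force"].round(1))
b=manip.camera("scene")[:,:,::-1];a=manip.camera("top")[:,:,::-1];cv2.imwrite("pics/s6.png",b);cv2.imwrite("pics/t6.png",a)
S=Cam("scene"); p=s["eef_pos"]; h=p[2]-23.2; yaw=s["eef_rot"][2]-np.pi; Rz=R.from_euler("z",yaw).as_matrix()
x0,y0,k=185,95,6; w,hh=130,100
im=cv2.convertScaleAbs(cv2.resize(b[y0:y0+hh,x0:x0+w],None,fx=k,fy=k,interpolation=cv2.INTER_CUBIC),alpha=1.5)
for bx in BR:
    q=((S.px(bx@Rz.T+[p[0],p[1],h])-[x0,y0]+.5)*k-.5).round().astype(int)
    for i in range(8):
        for j in range(i):
            if bin(i^j).count("1")==1: cv2.line(im,tuple(map(int,q[i])),tuple(map(int,q[j])),(0,0,255),1)
cv2.imwrite("pics/c7.png",im)
E
```

```text
clock: 18.05
eef_pos: [479.6, -47.1, 139.0]
eef_rot: [-3.142, 0.0, 2.941]
wrist_force: [-0.2, 0.1, -5.4]
finger_gap: 15.9
finger_force: 40.0
[479.6 -47.1 139. ] [-3.1416e+00  2.0000e-04  2.9411e+00] [-0.2  0.1 -5.4]
```

View pics/c7.png

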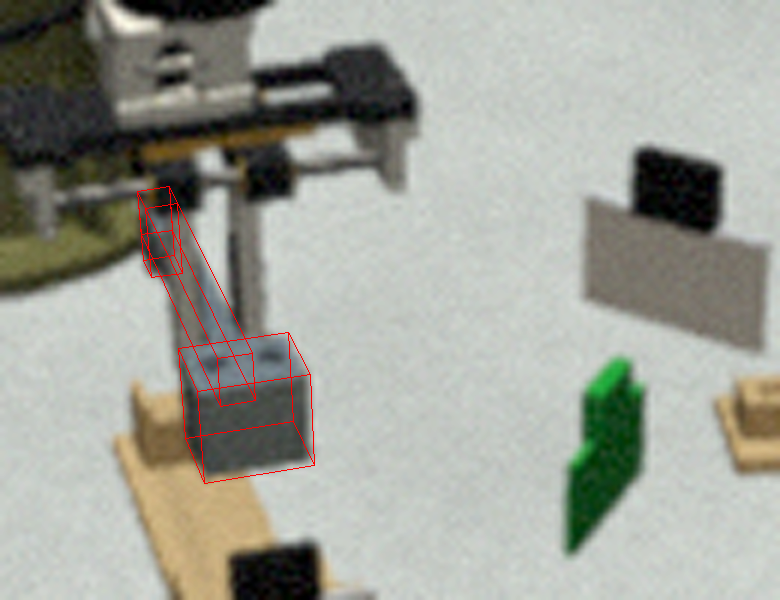

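c7 shows the bracket held heel-out over the cradle, heel at crop (180..310, 335..478), close to the predicted level outline. I'll measure tilt and height by fitting.

```bash
cat > tilt.py <<'E'
from h import *
from scipy.optimize import minimize
import sys
S=Cam("scene"); im=cv2.imread("pics/"+sys.argv[1]); s=manip.read_state(); p=s["eef_pos"]; yaw=s["eef_rot"][2]-np.pi
def H(i,r): 
    i=crop(i,r); return i
def run(im,p,h0,yaw,r,name):
    i=crop(im,r); tan=i[...,2]-i[...,0]; g=i.max(2)
    # heel front face (dark, grey): rendered as the x=71 face
    t=np.where(tan>14,0,np.clip((105-g)/40,0,1)); 
    def cost(d):
        dx,dy,dz,pt,ro=d[0],d[1],d[2],d[3]*.01,0
        M=R.from_euler("zy",[yaw,-pt]).as_matrix()   # +pt: heel up
        f=(box(71,71,-25,25,0,46)-[0,0,26])@M.T+[p[0],p[1],h0+26+dz]+np.array([dx,dy,0])
        m=cover(S,[f],(0,0,0),r); return ((cv2.GaussianBlur(m,(0,0),.6)-t)**2).sum()+ .3*(d[0]/1.5)**2
    b=minimize(cost,[0,0,0,0],method="Nelder-Mead",options=dict(initial_simplex=[[0,0,0,0],[2,0,0,0],[0,4,0,0],[0,0,4,0],[0,0,0,4]],xatol=.02,fatol=1e-3,maxiter=1500))
    print(name,"dx,dy,dz mm, pitch .01rad",b.x.round(2),round(b.fun,2),"cost0",round(cost([0,0,0,0]),2))
run(im,p,p[2]-23.2,yaw,(208,140,36,40),"now")
run(cv2.imread("pics/scene0.png"),[553.1,-307.4],0,-.512,(120,230,36,28),"ref")
t=cv2.imread("pics/t6.png"); T=Cam("top")
E
python3 tilt.py s6.png
```

```text
now dx,dy,dz mm, pitch .01rad [ 0.63 -4.33  8.94 -8.36] 147.99 cost0 177.56
ref dx,dy,dz mm, pitch .01rad [ 0.06  2.87  2.6  -2.92] 98.32 cost0 123.43
```

```bash
cat > edge.py <<'E'
from h import *
from scipy.optimize import minimize
from scipy.ndimage import map_coordinates
S=Cam("scene"); s=manip.read_state()
h=[-25,25]
EH=[((71,-25,46),(71,25,46)),((71,-25,0),(71,25,0)),((71,-25,0),(71,-25,46)),((71,25,0),(71,25,46)),((31,-25,46),(71,-25,46)),((31,25,46),(71,25,46))]
EA=[((-110,-8,38),(25,-8,38)),((-110,8,38),(25,8,38))]
def run(n,p,yaw,h0,arm,name):
    g=cv2.GaussianBlur(cv2.imread(n),(0,0),.8).astype(float); gx=np.abs(np.gradient(g,axis=1)); gy=np.abs(np.gradient(g,axis=0))
    G=np.sqrt(gx**2+gy**2).sum(2)
    out=[]
    def score(d,E):
        M=R.from_euler("zy",[yaw,-d[2]*.01]).as_matrix(); t=0
        for a,b in E:
            P=(np.linspace(a,b,40)-[0,0,26])@M.T+[p[0],p[1],h0+26+d[1]]+M[:,1]*d[0]
            q=S.px(P); t+=map_coordinates(G,[q[:,1],q[:,0]],order=1).mean()*(np.ptp(q,axis=0).max()/15)
        return t
    for E,lab in((EH,"heel, pitch=0"),(EH+EA,"heel+arm")):
        grid=[(score((a,b,c),E)-.02*b*b,a,b,c) for a in np.arange(-6,6.1,.5) for b in np.arange(-7,7.1,.5) for c in (np.arange(-8,8.1,1) if lab=="heel+arm" else [0])]
        print(name,lab,"dy,dz,pitch(.01)",[np.round(v,2).tolist() for v in sorted(grid,reverse=True)[:3]])
p=s["eef_pos"]; print(p)
run("pics/s6.png",p,s["eef_rot"][2]-np.pi,p[2]-23.2,1,"now")
run("pics/scene0.png",[553.1,-307.4],-.512,0,1,"ref")
E
python3 edge.py
```

```text
[479.58760553 -47.11404838 138.91533513]
now heel, pitch=0 dy,dz,pitch(.01) [[269.3, -3.5, 1.5, 0.0], [268.95, -4.0, 1.5, 0.0], [268.89, -3.5, 1.0, 0.0]]
now heel+arm dy,dz,pitch(.01) [[384.36, -4.0, 6.0, -8.0], [383.42, -3.5, 6.0, -8.0], [383.29, -4.0, 5.5, -8.0]]
ref heel, pitch=0 dy,dz,pitch(.01) [[333.28, 1.5, 1.0, 0.0], [331.77, 2.0, 1.0, 0.0], [331.48, 1.5, 0.5, 0.0]]
ref heel+arm dy,dz,pitch(.01) [[544.1, 1.5, 2.5, -4.0], [542.56, 1.5, 2.0, -3.0], [542.5, 1.5, 3.0, -5.0]]
```

Run:
```python
from h import *
s=manip.read_state();p=s["eef_pos"];yaw=s["eef_rot"][2]-np.pi
S,T=Cam("scene"),Cam("top");b=cv2.imread("pics/s6.png");a=cv2.imread("pics/t6.png")
def z(im,cam,x0,y0,w,h,k,al,ov):
    c=cv2.convertScaleAbs(cv2.resize(im[y0:y0+h,x0:x0+w],None,fx=k,fy=k,interpolation=cv2.INTER_CUBIC),alpha=al)
    Rz=R.from_euler("z",yaw).as_matrix()
    if ov:
      for bx in BR[:2]:
        q=((cam.px(bx@Rz.T+[p[0],p[1],p[2]-23.2])-[x0,y0]+.5)*k-.5).round().astype(int)
        for i in range(8):
          for j in range(i):
            if bin(i^j).count("1")==1: cv2.line(c,tuple(map(int,q[i])),tuple(map(int,q[j])),(0,0,255),1)
    return c
c=np.zeros((600,800,3),np.uint8)
for x,im in((0,z(a,T,232,180,60,60,5,2,0)),(300,z(b,S,203,118,40,60,6,2,0)),(545,z(b,S,203,118,40,60,6,2,1))): c[:min(600,im.shape[0]),x:x+im.shape[1]]=im[:600]
im=z(a,T,232,180,60,60,5,2,1); c[300:600,:300]=im
cv2.imwrite("pics/c8.png",c)
```

```text
(no output)
```

View pics/c8.png

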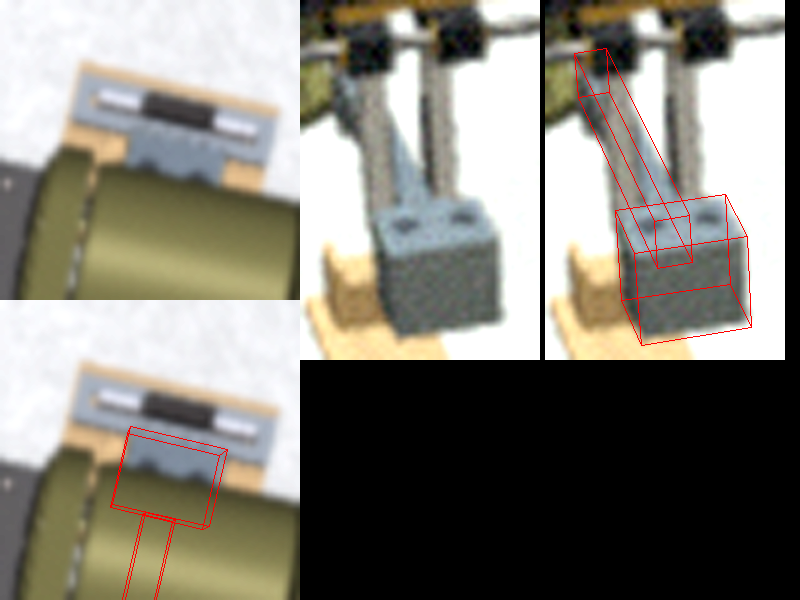

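c8 shows the heel's outer end in the top panel near (130,135)-(222,152), a few mm nearer the robot than the outline. In the scene panel the heel is slightly high and left, while the toe is near (350,100). One joint fit over both cameras will quantify it.

```bash
cat > joint.py <<'E'
from h import *
from scipy.ndimage import map_coordinates
from scipy.optimize import differential_evolution
import sys
S,T=Cam("scene"),Cam("top"); s=manip.read_state()
HS=[((71,-25,46),(71,25,46)),((71,-25,0),(71,25,0)),((71,-25,0),(71,-25,46)),((71,25,0),(71,25,46)),((31,-25,46),(71,-25,46)),((31,25,46),(71,25,46)),((-30,8,38),(25,8,38)),((-149,-8,0),(-149,8,0)),((-149,-8,8),(-149,-8,25))]
HT=[((71,-25,46),(71,25,46)),((60,-25,46),(71,-25,46)),((60,25,46),(71,25,46))]
def G(n):
    g=cv2.GaussianBlur(cv2.imread(n),(0,0),.8).astype(float); return np.sqrt((np.gradient(g,axis=0)**2+np.gradient(g,axis=1)**2)).sum(2)
def run(sn,tn,p,yaw,h0,name):
    Gs,Gt=G(sn),G(tn)*1.8
    def sc(d):
        M=R.from_euler("zy",[yaw+d[4]*.01,-d[3]*.01]).as_matrix(); t=0
        for c,g,E in((S,Gs,HS),(T,Gt,HT)):
            for a,b in E:
                P=(np.linspace(a,b,30)-[0,0,26])@M.T+[p[0],p[1],h0+26+d[2]]+M[:,0]*d[0]+M[:,1]*d[1]
                q=c.px(P); t+=map_coordinates(g,[q[:,1],q[:,0]],order=1).mean()*(np.ptp(q,axis=0).max()/15)
        return -t+5*((d[0]/4)**2+(d[1]/4)**2+(d[2]/4)**2+(d[3]/4)**2+(d[4]/4)**2)
    r=differential_evolution(sc,[(-8,8)]*5,seed=1,tol=1e-4,popsize=12,maxiter=80)
    print(name,"dx dy dz pitch yaw(.01)",r.x.round(1),round(r.fun,1),round(sc([0]*5),1))
if __name__=="__main__":
    p=s["eef_pos"]
    run("pics/s6.png","pics/t6.png",p,s["eef_rot"][2]-np.pi,p[2]-23.2,"now")
    run("pics/scene0.png","pics/top0.png",[553.1,-307.4],-.512,0,"ref")
E
python3 joint.py
```

```text
now dx dy dz pitch yaw(.01) [ 5.9 -3.7  4.   0.8  0. ] -398.1 -313.8
ref dx dy dz pitch yaw(.01) [-0.5  0.6  2.2 -4.1  1.1] -521.7 -490.7
```

Run:
```python
from h import *
S,T=Cam("scene"),Cam("top");s=manip.read_state();p=s["eef_pos"];yaw=s["eef_rot"][2]-np.pi
# refine each hole centre as darkest blob centroid near the eyeballed pixel
def ref(n,u,v,rad=2.5):
    g=cv2.GaussianBlur(cv2.imread(n,0),(0,0),.7).astype(float); ys,xs=np.mgrid[0:384,0:512]; m=(np.hypot(xs-u,ys-v)<rad)
    w=np.clip(np.percentile(g[m],70)-g,0,None)*m; return (w*xs).sum()/w.sum(),(w*ys).sum()/w.sum()
cv=lambda u,v,org,k,off:((u-org[0]+.5)/k-.5+off[0],(v-org[1]+.5)/k-.5+off[1])
obs={"T0":("top0",T,[cv(522,55,(340,0),4,(312,180)),cv(557,75,(340,0),4,(312,180))],(553.1,-307.4,0),-.512),
"S0":("scene0",S,[cv(707,190,(620,0),4,(120,188)),cv(662,190,(620,0),4,(120,188))],(553.1,-307.4,0),-.512),
"T6":("t6",T,[cv(145,165,(0,0),5,(232,180)),cv(200,178,(0,0),5,(232,180))],(p[0],p[1],p[2]-23.2),yaw),
"S6":("s6",S,[cv(463,215,(300,0),6,(203,118)),cv(406,225,(300,0),6,(203,118))],(p[0],p[1],p[2]-23.2),yaw)}
for k,(n,c,px,o,y) in obs.items():
    q=np.array([ref(f"pics/{n}.png",*u) for u in px]); W=c.at(q,o[2]+46)-o
    L=W@R.from_euler("z",y).as_matrix(); print(k,L[:,:2].round(1).tolist(),"mean",L.mean(0)[:2].round(1),"px moved",(q-px).round(1).tolist())
```

```text
T0 [[52.5, 11.9], [52.2, -14.3]] mean [52.3 -1.2] px moved [[0.0, -0.1], [-0.7, -0.3]]
S0 [[51.5, 12.9], [51.0, -13.8]] mean [51.3 -0.5] px moved [[-0.2, 0.4], [0.2, 0.2]]
T6 [[50.8, 12.7], [51.0, -14.9]] mean [50.9 -1.1] px moved [[0.0, 1.2], [-0.3, 1.0]]
S6 [[50.1, 12.2], [49.2, -13.1]] mean [49.6 -0.4] px moved [[-0.1, 0.5], [-0.1, 0.1]]
```

The heel's bolt holes fix it: in both cameras they sit within about 1.5 mm of where a level, aligned bracket would put them. The underside is about 81 mm above the pads. Handing in.

Run:
```python
from cell import manip
s=manip.read_state();print(s["clock"],abs(s["qd"]).max(),s["finger_force"]);print(manip.sign_off())
```

```text
18.15 0.0012795406405201931 39.99830424785614
the job is handed in; nothing more can be done
None
```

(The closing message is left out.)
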